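# Fit the flat-stemmed carrier into the viscometer bath

## Task

Take the blue-handled carrier, the one with the flat stem, out of the white rack, turn it until its stem matches the oblong slot in the lid of the viscometer bath, and lower it in until its round flange lies flat on the lid. Keep hold of it until the stem is nearly all the way in rather than dropping it, and leave the yellow and green carriers where they stand.

Things in the scene. Friction and masses are not known exactly. Their poses are not given: they have to be found in the camera images.
- carrier_blue: Loose carrier, about 0.35 kg, upright in a hole of the white rack, any yaw. Origin: centre of underside of its flange (diameter 84, 6 thick, mm), z up. Above: blue grip block, 46 along x, 22 along y (grip across y), top 56 above origin. Below: steel flat stem, 40 along x, 16 along y, reaching 70 below origin, the last 8 narrower (34 x 12). Same when turned half round.
- slot (a point): Centre of the oblong, black-edged slot in the fixed bath's lid, at the lid's upper face, 130 mm above the table. Slot 54 mm along x, 30 mm along y, lid 10 mm thick, 90 mm free below; z up. Lid: round, 260 mm, with a square steel plate; slot 30 mm off centre. Two capped ports (black, red), 18 mm high, 95 mm from the slot. The flange cannot pass the slot.
- carrier_yellow: Another carrier, same flange and grip block, but yellow, and with a round stem (diameter 42 mm) that does not fit the slot. Same origin and axes. Loose in the rack, whose upper face is 85 mm above the table and whose three holes (54 mm diameter) lie 105 mm apart in a row. Not to be moved.
- carrier_green: Another carrier like the yellow one, with a green grip block and a round stem. Loose in the rack. Not to be moved.

How it is judged:
By the outcome, as a careful person would: the job done as asked, in the order asked, and still so for the second after the job is handed in, with the robot touching nothing.
It also fails if it takes over 45 s, if anything falls off the work surface, if the arm or the gripper's body presses on something with over 40 N, if the wrist force passes 120 N, or if a joint passes its speed limit or range.

## Robot

A 6-joint arm with a two-finger parallel gripper is mounted at the origin on the work surface. World frame = base frame: x ahead of the robot, y to its left, z up, the work surface at z = 0. Lengths are in mm, angles in degrees, forces in N, time in s.
With the tool pointing down it reaches from about 350 to 775 mm from the base axis. Payload 5.5 kg.
Tool frame: the origin (TCP) lies midway between the tips of the shut fingers; the grasp point (between the pads) lies 19 mm behind it; z points along the fingers, y is the line along which they close (so a half turn about z gives the same grasp; the last joint's range is limited). The gripper opens to 85 mm and grips with 20 to 120 N. Pads are 22 mm wide; open, the fingers measure 114 mm over their backs; the gripper's body (76 mm by 85 mm) begins 54 mm behind the grasp point. The pads swing forward as they close: fully open they stand 13 mm farther back than shut.
Start: joints at [58.98, 17.945, 2.641, 74.691, 0, 82.002], TCP at [224.897, 529.238, 231.323] pointing down, gripper open.
Joint ranges: [-158.12, 158.12], [-49.38, 96.58], [-58.88, 72.47], [-126.05, 133.96], [-84.25, 85.87], [-180, 180]. Speed limits (degrees/s): [147.25, 147.25, 180, 180, 180, 180].

## Interface

Orientations are given as a 3x3 rotation matrix whose columns are the frame's x, y, z axes.
In Python, from cell import r gives the robot as it stands.
- The arm moves only by the tool advance, called after ">>>" by a JSON object that holds its "op" and its "data". Schema: {"type":"object","properties":{"offsets":{"type":"object","properties":{"jaw":{"type":"array","items":{"type":"number"},"minItems":1,"maxItems":10},"tx":{"type":"array","items":{"type":"number"},"minItems":1,"maxItems":10},"ty":{"type":"array","items":{"type":"number"},"minItems":1,"maxItems":10},"tz":{"type":"array","items":{"type":"number"},"minItems":1,"maxItems":10},"spin":{"type":"array","items":{"type":"number"},"minItems":1,"maxItems":10}},"additionalProperties":false,"required":["jaw","tx","ty","tz","spin"]},"only":{"type":"string"},"quiet":{"type":"boolean"},"lines":{"type":"string"}},"required":["offsets"],"additionalProperties":false}. offsets is an object with one list for each field, all of the same length, 1 to 10, a row being the entries at one place: jaw (the opening from 0.0 (shut) to 1.0 (fully open)), tx, ty, tz (the shift in a scale on which 1.0 is 80 cm), spin (a turn about the tool's z in normalised numbers (1 is 90 degrees)); each row is the pose to reach, as a shift and turn from the pose commanded when the call began, along the tool's axes at that moment; what a row does not reach only later rows make up. A row lasts 1/10 s, in which the tool goes at most 50 mm and 8.59 degrees, less where a joint would pass 70% of its speed; a pose out of reach is approached as far as the arm can. The fingers move at their own pace and stop on an object; the grip force is fixed at half the most. Time passes only in rows, so rows that do not move let the fingers close. The tool returns the time, the measured TCP pose, the force, the opening and the grip force at its end. only (a regular expression) keeps the lines of the reply that match it, lines (a string "A,B") keeps lines A to B, and quiet returns only ok. Input that does not fit is refused with a message, and nothing moves.
- r.state(): the state, without advancing time (a new reading comes with each control period).
- r.grab_frame(name): name is "side" or "top" or "wrist"; returns the picture (420x560x3 uint8, blue, green, red); there is no depth.
- r.camera_info(name): a dict with "vfov" (degrees; the focal length in pixels is half the picture's height over the tangent of half this angle, whatever the lens; pixels are square), "cx", "cy" (the principal point, pixels), "distortion" ([k1, k2, p1, p2, k3] as OpenCV has them; the pictures are not rectified), "R" (3x3) and "t" (3): a world point X has camera coordinates R X + t. Camera axes: x right, y down, z forward; pixel columns grow to the right and rows downward; lengths in mm; the calibration is good to about 2 mm. A picture is of the moment at which its call begins: read the wrist's pose just before it. camera_info takes no time and is no camera call; for the wrist camera it gives the pose at the moment of the call.
- r.finish_job(): hands the job in; it is judged then, once.
The state is a dict: "clock": time; "joint_positions": joint angles; "joint_velocities": joint speeds; "joint_torque": joint torques, N m; "tool_pos": TCP position; "tcp_rot": TCP orientation; "wrist_force": force on the tool from outside, world axes, zero at the start; "torque": the same for the moment, N m; "opening": opening from 0.0 (shut) to 1.0 (fully open); "grip_force": force on a finger pad.
Only numpy, scipy, OpenCV 4.12 (cv2) and the standard library are available. Lean on these libraries where they do the work, as an engineer would, in place of code of your own. Each camera call takes 0.05 s, during which the arm holds its last target. There are 200 camera calls.

## Working session

There is one attempt and no reset: what is moved stays moved. The work goes in short steps, Python scripts to look and compute and a tool call to move; the robot and the scene stay as the last step left them, time stands still between calls to the robot, and variables do not carry over. Pictures are saved under pics/ and viewed, at most 10 in all, crops included, and the job is handed in when it is done.

```bash
ls; mkdir -p pics
```

Run:
```python
from cell import r
import cv2,numpy as np
for n in("top","side"):
    cv2.imwrite(f"pics/{n}0.png",r.grab_frame(n))
    i=r.camera_info(n);print(n,i)
s=r.state();print(s["clock"],s["tool_pos"],s["tcp_rot"],s["wrist_force"])
```

```text
cell.py
pics
top {'vfov': 56.3131746574706, 'cx': 276.8292774789972, 'cy': 207.15970326384422, 'distortion': array([-0.10115922,  0.        ,  0.        ,  0.        ,  0.        ]), 'R': array([[ 0.12881534, -0.99166728,  0.00161609],
       [-0.9707405 , -0.1264297 , -0.20415293],
       [ 0.2026561 ,  0.02472923, -0.97893767]]), 't': array([-20.85658066, 562.67335627, 853.97753115])}
side {'vfov': 46.02174908606459, 'cx': 277.66754336255326, 'cy': 215.9447603938919, 'distortion': array([-0.18282336,  0.        ,  0.        ,  0.        ,  0.        ]), 'R': array([[ 0.99435684, -0.10515739,  0.01401405],
       [-0.03736006, -0.47074494, -0.88147798],
       [ 0.09929096,  0.87598009, -0.47201714]]), 't': array([-536.63151889,  166.17358144,  882.5157599 ])}
0.1 [224.6474731  528.8299627  230.50483028] [[-9.20360393e-01  3.91070439e-01 -8.11246355e-04]
 [ 3.91071226e-01  9.20359382e-01 -1.38012006e-03]
 [ 2.06914037e-04 -1.58746295e-03 -9.99998719e-01]] [ 0.70255626 -0.06633423 -0.35070217]
```

View pics/top0.png

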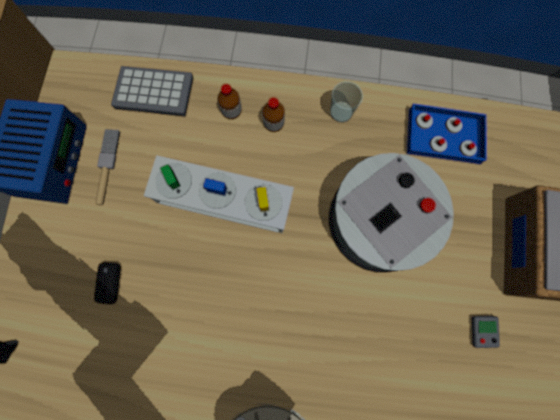

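View pics/side0.png

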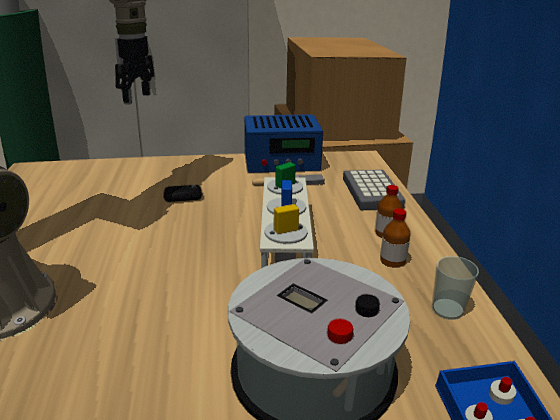

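The top view shows the rack with green (170,177), blue (215,187) and yellow (263,198) carriers, and the slot at (385,218). In the side view blue is at about (287,192) and the slot at (302,297).

Create h.py:
```python
import cv2,numpy as np
from scipy.optimize import minimize
def cam(i):
    f=210/np.tan(np.radians(i["vfov"]/2))
    return np.array([[f,0,i["cx"]],[0,f,i["cy"]],[0,0,1]]),i["distortion"],i["R"],i["t"]
def proj(i,P):
    K,d,R,t=cam(i);return cv2.projectPoints(np.float64(P),cv2.Rodrigues(R)[0],t,K,d)[0][:,0]
def unproj(i,uv,z):
    K,d,R,t=cam(i);n=cv2.undistortPoints(np.float64(uv).reshape(-1,1,2),K,d)[:,0]
    D=np.c_[n,np.ones(len(n))]@R;C=-R.T@t
    return C+D*((z-C[2])/D[:,2])[:,None]
def rect(x,y,a,L,W,zs):
    c,s=np.cos(a),np.sin(a)
    return np.array([[x+c*u*L/2-s*v*W/2,y+s*u*L/2+c*v*W/2,z] for z in zs for u,v in((-1,-1),(1,-1),(1,1),(-1,1))])
def blob(m,seed):
    n,l=cv2.connectedComponents(m.astype(np.uint8));return l==l[seed[1],seed[0]]
def fit(i,mask,x0,L,W,zs):
    ys,xs=np.where(mask);x1,y1=xs.min()-12,ys.min()-12
    S=8;M=cv2.resize(mask[y1:ys.max()+13,x1:xs.max()+13].astype(np.float32),None,fx=S,fy=S,interpolation=cv2.INTER_LINEAR)>.5
    def cost(p):
        q=(proj(i,rect(p[0],p[1],p[2]/30,L,W,zs))-[x1,y1]+.5)*S
        im=np.zeros(M.shape,np.uint8);cv2.fillConvexPoly(im,cv2.convexHull(q.round().astype(np.int32)),1)
        return (im.astype(bool)^M).sum()/M.sum()
    best=None
    for a in np.radians(np.arange(0,180,20)):
        o=minimize(cost,[x0[0],x0[1],a*30],method="Nelder-Mead",options=dict(initial_simplex=np.array([x0[0],x0[1],a*30])+np.array([[0,0,0],[8,0,0],[0,8,0],[0,0,8]])))
        if best is None or o.fun<best.fun:best=o
    return best.x[:2].round(1),round(np.degrees(best.x[2]/30)%180,1),round(best.fun,3)
```

Run:
```python
from cell import r
from h import *
for n,bs,ss in(("top",(215,187),(385,218)),("side",(287,190),(302,297))):
    im=cv2.imread(f"pics/{n}0.png").astype(int);i=r.camera_info(n)
    b,g,rr=im[...,0],im[...,1],im[...,2]
    m=blob((b>rr+40)&(b>g+30),bs)
    print(n,"blue",m.sum(),fit(i,m,unproj(i,[bs],125)[0],46,22,(91,141)))
    print("slot px",im[ss[1]-12:ss[1]+13:3,ss[0]].tolist())
    # dark slot
    m=blob(im.max(2)<(55),ss);ys,xs=np.where(m)
    print(m.sum(),xs.min(),xs.max(),ys.min(),ys.max(),unproj(i,[[(xs.min()+xs.max())/2,(ys.min()+ys.max())/2]],130))
    c=im[ss[1]-30:ss[1]+30,ss[0]-40:ss[0]+40].astype(np.uint8);d=im[bs[1]-30:bs[1]+30,bs[0]-40:bs[0]+40].astype(np.uint8)
    cv2.imwrite(f"pics/{n}c.png",cv2.resize(np.hstack([c,d]),None,fx=5,fy=5,interpolation=0))
a=cv2.imread("pics/topc.png");b=cv2.imread("pics/sidec.png");cv2.imwrite("pics/c.png",np.vstack([a,b]))
```

```text
top blue 247 (array([579.1, 194.2]), np.float64(72.5), np.float64(0.38))
slot px [[73, 75, 73], [10, 20, 15], [15, 16, 15], [24, 25, 20], [19, 14, 15], [4, 2, 4], [10, 12, 7], [25, 28, 26], [100, 98, 99]]
451 370 400 204 232 [[ 552.17618141 -182.82291445  130.        ]]
side blue 248 (array([579.9, 212.6]), np.float64(82.5), np.float64(0.275))
slot px [[126, 128, 133], [14, 16, 15], [67, 67, 71], [62, 60, 60], [86, 107, 114], [84, 102, 110], [83, 100, 107], [27, 27, 25], [113, 114, 119]]
208720 0 559 0 419 [[551.17413287  92.32177468 130.        ]]
```

View pics/c.png

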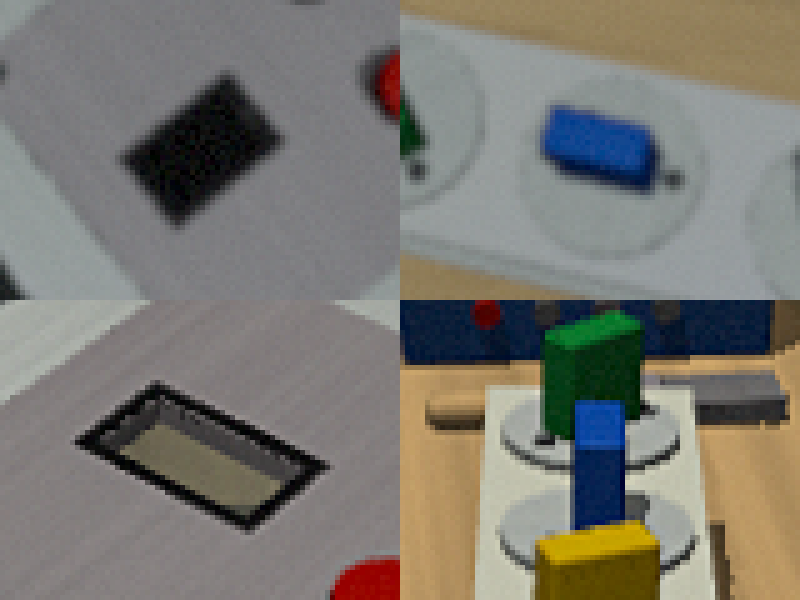

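Run:
```python
from cell import r
from h import *
def P(c,o,q):return (np.array(q,float)-o)/5+c-.5
T,S=r.camera_info("top"),r.camera_info("side")
for nm,i,q,z in(("slot",T,P((345,188),(0,0),[(230,73),(285,138),(178,228),(120,158)]),130),
 ("slot",S,P((262,267),(0,300),[(155,382),(328,466),(250,530),(78,440)]),130),
 ("blue",T,P((175,157),(400,0),[(548,106),(655,125),(650,165),(543,148)]),141),
 ("blue",S,P((247,160),(400,300),[(575,403),(623,403),(623,448),(575,448)]),141)):
    W=unproj(i,q,z)[:,:2]; print(nm,W.mean(0).round(1),cv2.minAreaRect(W.astype(np.float32)))
im=cv2.imread("pics/top0.png").astype(int)
m=blob((im[...,0]>1.5*im[...,2])&(im[...,0]>30),(215,187));print(m.sum(),fit(T,m,(585,205),46,22,(91,141)))
m=blob(im.max(2)<50,(385,218));print(m.sum(),fit(T,m,(550,-184),58,34,(130,)))
```

```text
slot [ 553.8 -183.2] ((553.94482421875, -183.07424926757812), (38.34284210205078, 62.40422821044922), 45.34437561035156)
slot [ 553.5 -184.8] ((553.2971801757812, -184.77365112304688), (38.01579284667969, 63.68947982788086), 44.280723571777344)
blue [577.1 189.2] ((577.3494873046875, 189.310546875), (48.45269775390625, 18.65188217163086), 88.11160278320312)
blue [575.2 183. ] ((575.4004516601562, 182.98068237304688), (46.104393005371094, 20.483549118041992), 83.56703186035156)
271 (array([577.1, 191.1]), np.float64(76.7), np.float64(0.27))
435 (array([ 553.2, -182.3]), np.float64(135.2), np.float64(0.043))
```

Slot: (553.6,-184), long axis at 135°. Blue is only rough at about (576,188), so I'll move over it and refine with the wrist camera.

The manual's scale: shifts go in shares of 80 cm and turns go in shares of 90 degrees. Converting my numbers, -457 mm is -0.5713, -184 mm is -0.23, 77 degrees is 0.8556.

>>> {"op": "advance", "data": {"offsets": {"jaw": [1, 1, 1, 1, 1, 1, 1, 1, 1, 1], "tx": [-0.0575, -0.115, -0.1725, -0.23, -0.2875, -0.345, -0.4025, -0.46, -0.5175, -0.5713], "ty": [-0.0225, -0.045, -0.0675, -0.09, -0.1125, -0.135, -0.1575, -0.18, -0.2, -0.22], "tz": [-0.025, -0.0375, -0.0375, -0.0375, -0.0375, -0.0375, -0.0375, -0.0375, -0.0375, -0.0375], "spin": [0.0889, 0.1778, 0.2667, 0.3556, 0.4444, 0.5333, 0.6222, 0.7111, 0.7889, 0.8556]}}}

```text
clock: 1.1
tool_pos: [577.9, 186.6, 260.8]
tcp_rot: [[0.179, 0.984, -0.001], [0.984, -0.179, 0.0], [-0.0, -0.001, -1.0]]
wrist_force: [0.8, 0.7, 0.0]
opening: 1.0
grip_force: 0.0
```

>>> {"op": "advance", "data": {"offsets": {"jaw": [1, 1, 1], "tx": [0, 0, 0], "ty": [0, 0, 0], "tz": [0, 0, 0], "spin": [0, 0, 0]}}}

```text
clock: 1.4
tool_pos: [575.9, 189.0, 260.9]
tcp_rot: [[0.173, 0.985, -0.001], [0.985, -0.173, 0.0], [-0.0, -0.001, -1.0]]
wrist_force: [-0.2, 1.2, 0.5]
opening: 0.998
grip_force: 0.0
```

Run:
```python
from cell import r
import cv2,pickle,numpy as np
i=r.camera_info("wrist");pickle.dump(i,open("w1.pkl","wb"));s=r.state()
cv2.imwrite("pics/w1.png",r.grab_frame("wrist"))
print(s["tool_pos"],s["tcp_rot"],s["joint_positions"],-np.array(i["R"]).T@i["t"],np.abs(s["joint_velocities"]).max())
```

```text
[575.87106864 188.96781521 260.94664871] [[ 1.72985357e-01  9.84923597e-01 -1.25462023e-03]
 [ 9.84924392e-01 -1.72985332e-01  1.29909122e-04]
 [-8.90803374e-05 -1.25817845e-03 -9.99999205e-01]] [1.05717183e+01 2.12946784e+01 1.15306137e+01 8.03052341e+01
 2.05052652e-02 1.10533149e+02] [588.17424873 266.32045746 404.5251358 ] 1.160165299765174
```

View pics/w1.png

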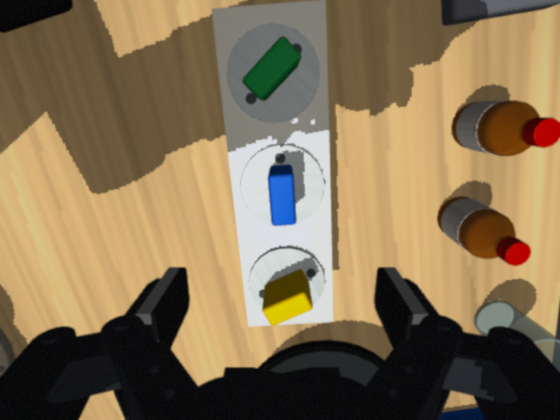

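Wrist view shows the blue block nearly vertical at about (282,195), with its flange circle around (282,186). Fitting this now.

Run:
```python
from cell import r
from h import *
import pickle
i=pickle.load(open("w1.pkl","rb"));im=cv2.imread("pics/w1.png").astype(int)
m=blob((im[...,0]>1.8*im[...,2])&(im[...,0]>30),(282,195))
ys,xs=np.where(m);print(m.sum(),xs.min(),xs.max(),ys.min(),ys.max())
for dz in(-4,0,4):print(dz,fit(i,m,(577,188),46,22,(91+dz,141+dz)))
m2=blob((im[...,0]>1.8*im[...,2])&(im[...,0]>110),(282,205))
W=unproj(i,cv2.findContours(m2.astype(np.uint8),0,2)[0][0][:,0],141)[:,:2];print(m2.sum(),cv2.minAreaRect(W.astype(np.float32)))
print(unproj(i,[(282,186)],91))
```

```text
1419 268 295 165 225
-4 (array([575.1, 190.4]), np.float64(83.9), np.float64(0.096))
0 (array([575.2, 191.5]), np.float64(83.7), np.float64(0.125))
4 (array([575.4, 191.7]), np.float64(84.9), np.float64(0.158))
1224 ((575.434326171875, 191.8235626220703), (44.49650955200195, 21.053733825683594), 84.17941284179688)
[[575.30280691 192.01393481  91.        ]]
```

Converted, 158 mm is 0.1975, 140 mm is 0.175, -4 degrees is -0.0444.

>>> {"op": "advance", "data": {"offsets": {"jaw": [1, 1, 1, 1, 1, 1, 1, 1], "tx": [0.0025, 0.0025, 0.0025, 0.0025, 0.0025, 0.0025, 0.0025, 0.0025], "ty": [-0.0013, -0.0013, -0.0013, -0.0013, -0.0013, -0.0013, -0.0013, -0.0013], "tz": [0, 0.05, 0.1, 0.1438, 0.175, 0.1975, 0.1975, 0.1975], "spin": [-0.0444, -0.0444, -0.0444, -0.0444, -0.0444, -0.0444, -0.0444, -0.0444]}}}

```text
clock: 2.25
tool_pos: [575.4, 191.7, 103.9]
tcp_rot: [[0.103, 0.995, -0.0], [0.995, -0.103, 0.0], [0.0, -0.0, -1.0]]
wrist_force: [0.4, 0.2, 0.4]
opening: 1.001
grip_force: 0.0
```

>>> {"op": "advance", "data": {"offsets": {"jaw": [0, 0, 0, 0, 0, 0, 0, 0], "tx": [0, 0, 0, 0, 0, 0, 0, 0], "ty": [0, 0, 0, 0, 0, 0, 0, 0], "tz": [0, 0, 0, 0, 0, 0, 0, 0], "spin": [0, 0, 0, 0, 0, 0, 0, 0]}}}

```text
clock: 3.05
tool_pos: [576.6, 190.7, 104.0]
tcp_rot: [[0.105, 0.994, 0.001], [0.994, -0.105, 0.0], [0.0, 0.001, -1.0]]
wrist_force: [0.2, 0.0, 5.4]
opening: 0.257
grip_force: 60.3
```

Gripped (opening 22 mm). Lifting straight up.

Converted, -140 mm is -0.175, -125 mm is -0.1563.

>>> {"op": "advance", "data": {"offsets": {"jaw": [0, 0, 0, 0, 0, 0, 0, 0, 0], "tx": [0, 0, 0, 0, 0, 0, 0, 0, 0], "ty": [0, 0, 0, 0, 0, 0, 0, 0, 0], "tz": [-0.0125, -0.0313, -0.0563, -0.0875, -0.125, -0.1563, -0.175, -0.175, -0.175], "spin": [0, 0, 0, 0, 0, 0, 0, 0, 0]}}}

```text
clock: 3.95
tool_pos: [575.5, 190.6, 242.4]
tcp_rot: [[0.105, 0.994, -0.002], [0.994, -0.105, -0.0], [-0.0, -0.001, -1.0]]
wrist_force: [0.1, -0.3, -3.8]
opening: 0.253
grip_force: 59.4
```

Run:
```python
from cell import r
import cv2,numpy as np
s=r.state();print(s["tool_pos"],s["tcp_rot"],s["wrist_force"],s["joint_positions"])
a=r.grab_frame("side");cv2.imwrite("pics/s2.png",a)
p=s["tool_pos"];R=s["tcp_rot"];print("shift in tool axes to slot",R.T@(np.array([553.6,-184,p[2]])-p), "tool y deg",np.degrees(np.arctan2(R[1,1],R[0,1])))
```

```text
[575.53071754 190.62065614 242.36380601] [[ 1.04849486e-01  9.94486970e-01 -1.50079514e-03]
 [ 9.94488041e-01 -1.04849887e-01 -1.90873137e-04]
 [-3.47179049e-04 -1.47250987e-03 -9.99998856e-01]] [ 0.12679485 -0.28199647 -3.82742983] [1.07402148e+01 2.14578199e+01 9.18761649e+00 7.78163176e+01
 5.27998278e-03 1.06758721e+02]
shift in tool axes to slot [-3.74855187e+02  1.74691208e+01  1.04418534e-01] tool y deg -6.018524550651304
```

View pics/s2.png

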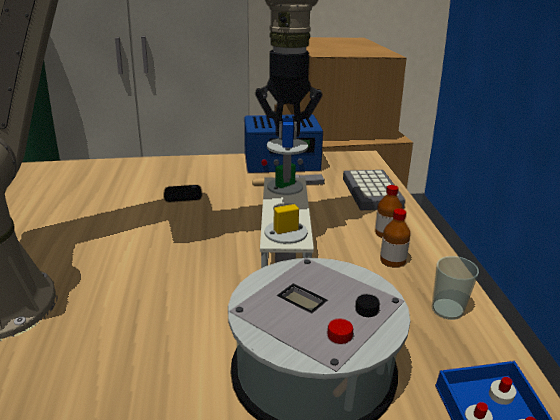

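The side view shows the blue carrier held upright, flange at (287,146), with yellow and green undisturbed. Now over to the slot with a -51° turn.

Converted, -375 mm is -0.4688, 17.5 mm is 0.0219, -51 degrees is -0.5667.

>>> {"op": "advance", "data": {"offsets": {"jaw": [0, 0, 0, 0, 0, 0, 0, 0, 0, 0], "tx": [-0.025, -0.075, -0.1313, -0.1875, -0.2438, -0.3, -0.3563, -0.4063, -0.4475, -0.4688], "ty": [0.0013, 0.0038, 0.0063, 0.0088, 0.0113, 0.0138, 0.0163, 0.0188, 0.0213, 0.0219], "tz": [-0.0125, -0.0125, -0.0125, -0.0125, -0.0125, -0.0125, -0.0125, -0.0125, -0.0125, -0.0125], "spin": [-0.0444, -0.1111, -0.1778, -0.2444, -0.3111, -0.3778, -0.4444, -0.5, -0.5444, -0.5667]}}}

```text
clock: 5.0
tool_pos: [552.9, -186.8, 251.1]
tcp_rot: [[-0.706, 0.708, -0.003], [0.708, 0.706, 0.001], [0.003, -0.002, -1.0]]
wrist_force: [0.5, 0.5, -3.6]
opening: 0.248
grip_force: 59.3
```

>>> {"op": "advance", "data": {"offsets": {"jaw": [0, 0, 0, 0], "tx": [0, 0, 0, 0], "ty": [0, 0, 0, 0], "tz": [0, 0, 0, 0], "spin": [0, 0, 0, 0]}}}

```text
clock: 5.4
tool_pos: [554.1, -182.8, 253.0]
tcp_rot: [[-0.708, 0.706, -0.001], [0.706, 0.708, 0.001], [0.001, 0.0, -1.0]]
wrist_force: [0.4, 0.4, -3.1]
opening: 0.249
grip_force: 59.3
```

Run:
```python
from cell import r
import cv2,numpy as np,pickle
s=r.state();p=s["tool_pos"];R=s["tcp_rot"]
f={n:r.grab_frame(n) for n in("top","side")}
pickle.dump(r.camera_info("wrist"),open("w3.pkl","wb"));w=r.grab_frame("wrist");cv2.imwrite("pics/w3.png",w)
cv2.imwrite("pics/top3.png",f["top"]);cv2.imwrite("pics/side3.png",f["side"])
c=cv2.resize(f["side"][180:360,220:420],None,fx=2,fy=2);d=cv2.resize(w,(480,360));cv2.imwrite("pics/m3.png",np.hstack([c,d[:,40:440]]))
print("shift",R.T@(np.array([553.6,-184,p[2]])-p),np.degrees(np.arctan2(R[1,1],R[0,1])))
```

```text
shift [-4.90727057e-01 -1.14646829e+00 -4.18175609e-04] 45.05683319384214
```

View pics/m3.png

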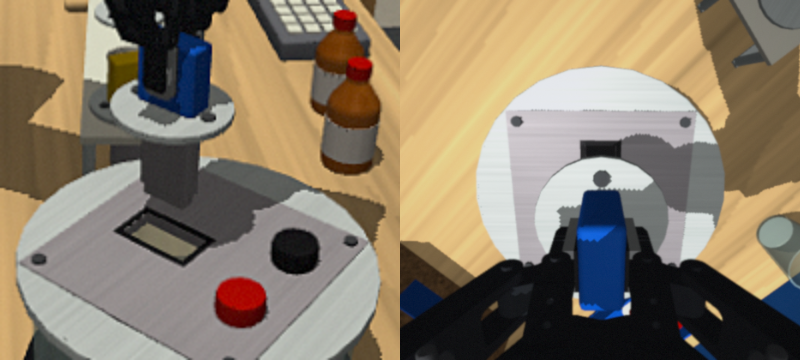

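The stem is aligned with the slot and sits above it: stem tip at about (305,281) full-frame in the side view. I'll lower until the tip is just above the lid and check.

Converted, 29 mm is 0.0363, 22 mm is 0.0275.

>>> {"op": "advance", "data": {"offsets": {"jaw": [0, 0, 0, 0, 0], "tx": [-0.0006, -0.0006, -0.0006, -0.0006, -0.0006], "ty": [-0.0013, -0.0013, -0.0013, -0.0013, -0.0013], "tz": [0.0125, 0.0275, 0.0363, 0.0363, 0.0363], "spin": [0, 0, 0, 0, 0]}}}

```text
clock: 6.05
tool_pos: [553.4, -185.1, 223.8]
tcp_rot: [[-0.707, 0.707, -0.001], [0.707, 0.707, 0.001], [0.001, -0.0, -1.0]]
wrist_force: [1.3, 0.2, -3.4]
opening: 0.249
grip_force: 59.3
```

Run:
```python
from cell import r
import cv2,numpy as np
from h import *
s=r.state();p=s["tool_pos"];i=r.camera_info("side");f=r.grab_frame("side")
z=p[2]-19
print(p,proj(i,rect(553.6,-184,np.radians(135),54,30,(130,))).round(1).tolist(),proj(i,rect(p[0],p[1],np.radians(135),34,12,(z-70,))).round(1).tolist())
c=f[220:340,240:380].copy();c=cv2.resize(c,None,fx=5,fy=5,interpolation=2)
for q in(rect(553.6,-184,np.radians(135),54,30,(130,)),rect(p[0],p[1],np.radians(135),34,12,(z-70,)),rect(p[0],p[1],np.radians(135),40,16,(z-62,))):
    cv2.polylines(c,[((proj(i,q)-[240,220]+.5)*5).astype(np.int32)],True,(0,255,0),1)
cv2.imwrite("pics/s4.png",c)
```

```text
[ 553.43960232 -185.05057091  223.79060702] [[322.9, 299.2], [293.3, 285.1], [280.8, 294.4], [310.8, 309.3]] [[313.9, 297.2], [295.0, 288.2], [290.1, 292.0], [309.0, 301.2]]
```

View pics/s4.png

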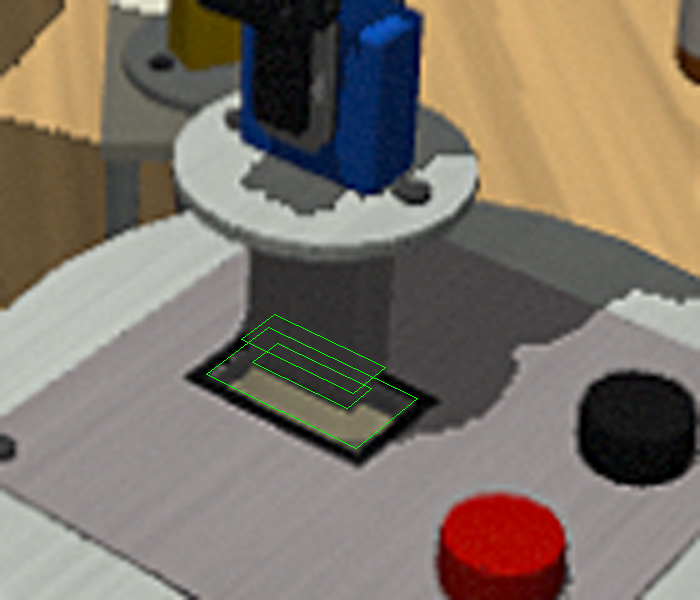

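The stem tip is inside the slot outline, about 1.3 px (2 mm) to the right of it, so I shift slightly and lower.

Converted, 24 mm is 0.03, 18 mm is 0.0225.

>>> {"op": "advance", "data": {"offsets": {"jaw": [0, 0, 0, 0, 0, 0], "tx": [0.0013, 0.0013, 0.0013, 0.0013, 0.0013, 0.0013], "ty": [-0.0013, -0.0013, -0.0013, -0.0013, -0.0013, -0.0013], "tz": [0, 0.0075, 0.015, 0.0225, 0.03, 0.03], "spin": [0, 0, 0, 0, 0, 0]}}}

```text
clock: 6.7
tool_pos: [551.7, -184.8, 198.8]
tcp_rot: [[-0.707, 0.707, -0.002], [0.707, 0.707, 0.001], [0.002, -0.001, -1.0]]
wrist_force: [0.0, -0.2, -4.0]
opening: 0.248
grip_force: 59.3
```

>>> {"op": "advance", "data": {"offsets": {"jaw": [0, 0, 0, 0, 0, 0, 0, 0, 0], "tx": [0, 0, 0, 0, 0, 0, 0, 0, 0], "ty": [0, 0, 0, 0, 0, 0, 0, 0, 0], "tz": [0.01, 0.02, 0.03, 0.04, 0.05, 0.055, 0.0575, 0.06, 0.06], "spin": [0, 0, 0, 0, 0, 0, 0, 0, 0]}}}

```text
clock: 7.6
tool_pos: [552.4, -185.2, 152.3]
tcp_rot: [[-0.707, 0.707, 0.0], [0.707, 0.707, 0.0], [-0.0, 0.0, -1.0]]
wrist_force: [-0.1, 0.5, -3.7]
opening: 0.248
grip_force: 59.4
```

Converted, 2 mm is 0.0025, 1 mm is 0.0013.

>>> {"op": "advance", "data": {"offsets": {"jaw": [0, 0, 0], "tx": [0, 0, 0], "ty": [0, 0, 0], "tz": [0.0013, 0.0025, 0.0025], "spin": [0, 0, 0]}}}

```text
clock: 7.9
tool_pos: [552.3, -185.1, 150.3]
tcp_rot: [[-0.707, 0.707, 0.0], [0.707, 0.707, 0.0], [0.0, 0.0, -1.0]]
wrist_force: [-0.2, 0.8, -3.5]
opening: 0.252
grip_force: 59.4
```

>>> {"op": "advance", "data": {"offsets": {"jaw": [0, 0, 0], "tx": [0, 0, 0], "ty": [0, 0, 0], "tz": [0.0006, 0.0013, 0.0013], "spin": [0, 0, 0]}}}

```text
clock: 8.2
tool_pos: [552.3, -185.1, 149.2]
tcp_rot: [[-0.707, 0.707, -0.0], [0.707, 0.707, 0.0], [0.0, 0.0, -1.0]]
wrist_force: [-0.0, 0.2, -3.3]
opening: 0.249
grip_force: 59.4
```

Converted, 1 mm is 0.0013, 0.5 mm is 0.0006.

>>> {"op": "advance", "data": {"offsets": {"jaw": [0, 0, 0], "tx": [0, 0, 0], "ty": [0, 0, 0], "tz": [0.0006, 0.0013, 0.0013], "spin": [0, 0, 0]}}}

```text
clock: 8.5
tool_pos: [552.4, -185.2, 148.9]
tcp_rot: [[-0.707, 0.707, 0.001], [0.707, 0.707, -0.0], [-0.001, 0.0, -1.0]]
wrist_force: [-1.6, 1.1, 2.8]
opening: 0.254
grip_force: 60.1
```

Run:
```python
from cell import r
import cv2
f=r.grab_frame("side");cv2.imwrite("pics/s5.png",cv2.resize(f[220:340,240:380],None,fx=5,fy=5,interpolation=2))
```

```text
(no output)
```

View pics/s5.png

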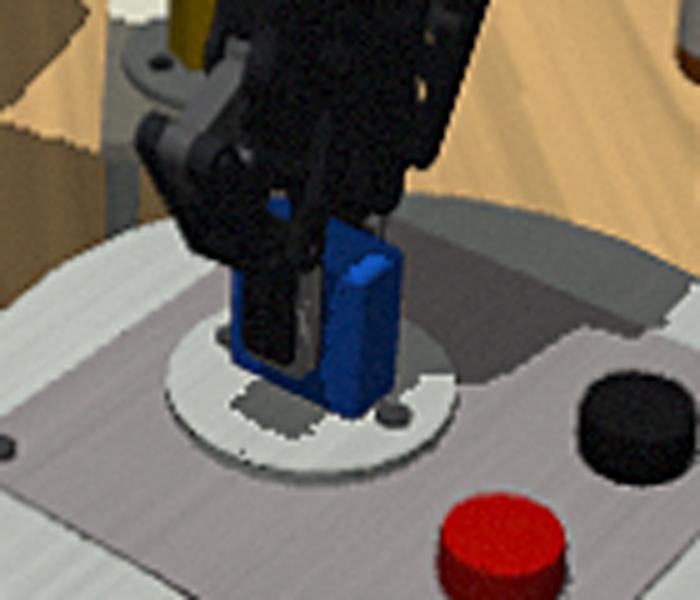

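The force changed sign and the flange lies on the lid at about (312,395) in the crop. Releasing and retreating.

>>> {"op": "advance", "data": {"offsets": {"jaw": [0.7, 0.7, 0.7, 0.7, 0.7, 0.7], "tx": [0, 0, 0, 0, 0, 0], "ty": [0, 0, 0, 0, 0, 0], "tz": [0, 0, 0, 0, 0, 0], "spin": [0, 0, 0, 0, 0, 0]}}}

```text
clock: 9.15
tool_pos: [552.4, -185.1, 148.2]
tcp_rot: [[-0.707, 0.707, 0.0], [0.707, 0.707, 0.0], [0.0, 0.0, -1.0]]
wrist_force: [-0.4, 0.2, 0.2]
opening: 0.7
grip_force: 0.0
```

>>> {"op": "advance", "data": {"offsets": {"jaw": [0.7, 0.7, 0.7, 0.7, 0.7, 0.7, 0.7], "tx": [0, 0, 0, 0, 0, 0, 0], "ty": [0, 0, 0, 0, 0, 0, 0], "tz": [-0.0125, -0.0313, -0.0625, -0.1063, -0.1438, -0.1625, -0.1625], "spin": [0, 0, 0, 0, 0, 0, 0]}}}

```text
clock: 9.85
tool_pos: [553.6, -185.8, 281.9]
tcp_rot: [[-0.707, 0.707, 0.006], [0.707, 0.707, -0.003], [-0.006, 0.002, -1.0]]
wrist_force: [0.2, -0.3, -1.5]
opening: 0.701
grip_force: 0.0
```

Run:
```python
from cell import r
import cv2,numpy as np
f=r.grab_frame("side");cv2.imwrite("pics/s6.png",cv2.resize(f[140:340,240:420],None,fx=3,fy=3,interpolation=2))
```

```text
(no output)
```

View pics/s6.png

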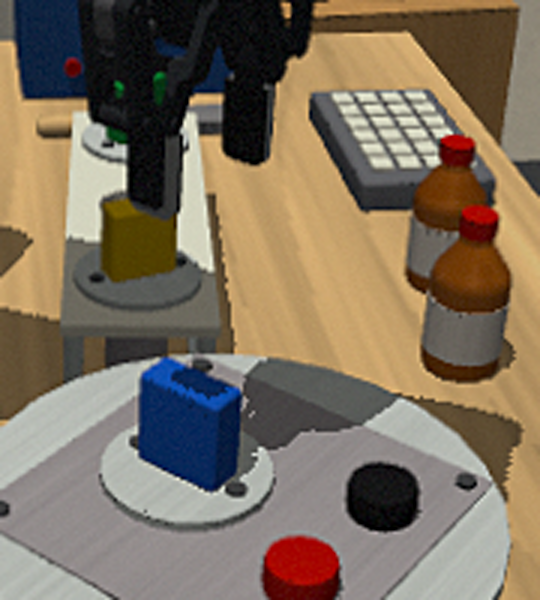

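The blue carrier sits flat on the lid at about (187,470) in the crop. The gripper is clear, and yellow and green are still in the rack.

>>> {"op": "advance", "data": {"offsets": {"jaw": [0.7, 0.7, 0.7], "tx": [0, 0, 0], "ty": [0, 0, 0], "tz": [0, 0, 0], "spin": [0, 0, 0]}}}

```text
clock: 10.2
tool_pos: [551.8, -184.9, 277.0]
tcp_rot: [[-0.707, 0.707, -0.002], [0.707, 0.707, 0.001], [0.002, -0.001, -1.0]]
wrist_force: [-0.5, -0.0, 0.4]
opening: 0.703
grip_force: 0.0
```

```bash
python3 -c "
from cell import r
print(r.finish_job())"
```

```text
the job is handed in; nothing more can be done
None
```

The blue carrier is in the slot with its flange flat on the lid, held until it touched down; yellow and green were left in the rack, and the job was handed in at about 10.2 s (no verdict was returned).

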